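# Load a power module into a test nest and clamp it with the recessed knob

## Robot

A 6-joint arm with a two-finger parallel gripper is mounted at the origin on the work surface. World frame = base frame: x ahead of the robot, y to its left, z up, the work surface at z = 0. Lengths are in mm, angles in rad, forces in N, time in s.
With the tool pointing down it reaches from about 275 to 825 mm from the base axis. Payload 5.2 kg.
Tool frame: the origin (TCP) lies on the centre line of the jaws, within the pads' length; the fingertips stand arm.tips_ahead ahead of it and the grasp point (between the pads) lies 11 mm behind it (arm.tips_ahead is the distance from the TCP to the fingertips, in mm); z points along the fingers, y is the direction in which the jaws open and shut (so a half turn about z gives the same grasp; the last joint's range is limited). The gripper opens to 93 mm and grips with 3 to 60 N. Pads are 15 mm wide; open, the fingers measure 128 mm over their backs; the gripper's body (75 mm by 188 mm) begins 65 mm behind the grasp point.
Start: joints at [1.133, 0.259, 1.535, -0, 1.348, -0.203], TCP at [127.934, 534.919, 226.653] pointing down, gripper open.
Joint ranges: [-3.14, 3.14], [-0.91, 2.08], [0.19, 2.58], [-1.22, 4.36], [0.22, 2.71], [-3.12, 3.12]. Speed limits (rad/s): [2.57, 2.57, 3.14, 3.14, 3.14, 3.14].

## Interface

Orientations are given as a rotation vector (axis times angle).
In Python, from workcell import status, cams, arm gives the robot as it stands.
- The arm moves only by the tool send_rows, never from a script. Its argument "deltas" is one flat list of numbers, 4 for each row, row after row: the shift along the world's x, y, z in m, then the turn about the world's z in rad. A call has 1 to 12 rows; each row shifts and turns the commanded pose from where the row before left it; what a row does not reach is not made up. A row lasts 1/10 s, in which the tool goes at most 50 mm and 8.59 degrees, less where a joint would pass 70% of its speed; a pose out of reach is approached as far as the arm can. A call is refused whole if a number of a shift passes 0.05 or a number of a turn 0.15, either way. A call with a gripper value outside its range is refused whole. "claw" is the closure, from 0 (fully open) to 1 (shut), set as the call begins (left out, the last holds). The fingers move at their own pace and stop on an object; "force" is the grip in N (left out, the last holds). Time passes only in rows, so rows that do not move let the fingers close. It gives the time, the measured TCP pose, the force and the opening at its end, in the units of the state.
- status.get_obs(): the state, without advancing time (a new reading comes with each control period).
- cams.snapshot(name): name is "scene" or "top" or "wrist"; returns a dict with "color" (420x560x3 uint8, blue, green, red), "camera_matrix" (3x3 intrinsics, pixels), "R" (3x3) and "t" (3): a world point X has camera coordinates R X + t. Camera axes: x right, y down, z forward; pixel columns grow to the right and rows downward; lengths in mm; the calibration is good to about 2 mm. A picture is of the moment at which its call begins. There is no depth.
- arm.job_done(): hands the job in, once; it reports no verdict.
The state is a dict: "time": time; "qpos": joint angles; "joint_vel": joint speeds; "tau": joint torques, N m; "position": TCP position; "eef_rot": TCP orientation; "force": force on the tool from outside, world axes, zero at the start; "moment": the same for the moment, N m; "opening": finger opening in mm.
Only numpy, scipy, OpenCV 4.12 (cv2) and the standard library are available. Lean on these libraries where they do the work, as an engineer would, in place of code of your own. Each camera call takes 0.05 s, during which the arm holds its last target.

## Task

Take the blue power module out of the tray and lay it flat in the nest of the test fixture, between the orange jaw and the steel stop, and let go of it. Then reach into the guard well and turn the red knob clockwise until the jaw has pushed the module home against the stop and holds it with about 8 N, no more than finger-tight, and let go. Never let the jaw squeeze the module hard, do not press on the guard, and leave the white spare, the screwdriver and the jar where they are.

Things in the scene. Friction and masses are not known exactly. Their poses are not given: they have to be found in the camera images.
- module: the blue power module with bare aluminium ribs on top, a block 36 (its x) x 60 (its y, long) x 34 mm high, 0.13 to 0.24 kg. Origin: centre of its underside, z up. It may lie in either of the two tray cells, turned a little. It may go into the nest either way round, long side along the fixture's y.
- spare: a bystander: white module of the same size in the other tray cell; origin at the centre of its underside
- tray: fixed shallow black tray, 112 (x) x 212 (y) x 12 mm high; walls, floor and the divider across its middle are 4 mm. Two cells of about 104 x 100 mm, each with a module near its middle (52 mm from the tray's middle along its y). Origin: centre of its underside.
- fixture: fixed test fixture on a 20 mm thick aluminium base plate, 120 (x) x 265 mm (y from -180 to +85). Origin: at bench height under the middle between the blue guides, z up; y is the clamping direction, from the knob (y = -130) over the jaw and nest to the steel stop.
- jaw: orange sprung jaw, 30 wide, 8 thick, top 45 mm above the bench; origin in its front face, which pushes the module along fixture y. Springs (4 N per mm in all, no preload) carry it on a dark carriage that the knob drives 12 mm towards the stop per rad. Once the module bears on the stop, each further 0.1 rad adds 4 to 5 N of clamping force.
- knob (a joint): angle of the red knob in rad: 0 = jaw fully open (the start); grows clockwise seen from above; limit 1.9. A brake gives a steady drag of 0.20 N m and keeps the knob where it is left; the clamping force adds 0.012 N m per N. Depending on the stop, the module comes to bear at about 0.65 to 1.25 rad.
- knob_grip (a point): point on the knob's upright axis, 46 mm above the bench; turns with the knob. Its x is the long way of the red grip bar (44 long, 14 thick, from 26 to 58 mm above the bench), along the fixture's x at knob = 0. Below the bar is a black disc, radius 21 mm, top 26 mm above the bench. Pinch the bar from above across its 14 mm.
- guard: grey guard block 92 x 92 mm round the knob with a round well of 70 mm diameter on the knob axis; its rim is 66 mm above the bench, 8 mm above the bar's top. Only 28 mm is free on each side of the bar's 14 mm, so the fingers must be nearly closed before they go in. Origin: on the knob axis, 20 mm above the bench.
- driver: a bystander: loose screwdriver 170 mm long beyond the fixture
- jar: a bystander: clear jar with blue cap, 48 mm across, 60 mm high, origin at the centre of its underside
- nest (a point): where to lay the middle of the module's underside: on the black pad, 24 mm above the bench, at fixture x = 0, y = -4.5; axes as the fixture's. There it is 3.5 mm clear of the open jaw (face at fixture y = -38) and at least 4.5 mm of the stop. Two blue guides beside it (inner faces at x = +-21.5, fixture y from -20 to +20) stand 8 mm above the pad, leaving 3.5 mm play each side.
- stop_slot (a point): fixed mark at fixture y = +30, the nearest setting of the grey steel stop (34 wide, 12 thick, top 45 mm above the bench). The stop's face lies somewhere from 0 to 7 mm beyond this mark along y: it was set beforehand, is locked, and its setting is not reported, so where the module comes to bear must be felt or seen.
Not all that is in view belongs to the job. What is shaped like the module but black or turquoise is not meant.

How it is judged:
By the outcome, as a careful person would: the job done as asked, in the order asked, and still so for the second after the job is handed in, with the robot touching nothing.
It also fails if it takes over 72 s, if anything falls off the work surface, if the arm or the gripper's body presses on something with over 40 N, if the wrist force passes 120 N, or if a joint passes its speed limit or range.

## Working session

There is one attempt and no reset: what is moved stays moved. The work goes in short steps, Python scripts to look and compute and a tool call to move; the robot and the scene stay as the last step left them, time stands still between calls to the robot, and variables do not carry over. Pictures are saved under pics/ and viewed, and the job is handed in when it is done.

Besides the shell and the picture viewer there is one more tool, called after "Emit:" by a JSON object that holds its "name" and its "arguments". send_rows: Moves the arm, as the interface text tells. Its arguments: {"type":"object","properties":{"deltas":{"type":"array"},"claw":{"type":"number"},"force":{"type":"number"}},"required":["deltas"]}

```bash
ls; mkdir -p pics
cat > h.py <<'E'
import numpy as np, cv2
from workcell import status, cams, arm
def snap(n,f):
    s=cams.snapshot(n); cv2.imwrite(f'pics/{f}.png',s['color']); np.savez(f'pics/{f}.npz',**{k:np.asarray(v) for k,v in s.items()}); return s
def load(f):
    return dict(np.load(f'pics/{f}.npz'))
def ray(s,u,v,z):
    K,R,t=map(np.asarray,(s['camera_matrix'],s['R'],s['t'])); t=t.reshape(3)
    d=R.T@np.linalg.solve(K,[u,v,1.]); c=-R.T@t
    return c+d*(z-c[2])/d[2]
def proj(s,X):
    K,R,t=map(np.asarray,(s['camera_matrix'],s['R'],s['t'])); p=K@(R@np.asarray(X,float)+t.reshape(3)); return p[:2]/p[2]
E
python3 - <<'E'
from h import *
for n in ('scene','top','wrist'):
    s=snap(n,n+'0'); print(n,s['camera_matrix'],-s['R'].T@s['t'])
print(status.get_obs(), arm.tips_ahead)
E
```

```text
pics
scene [[379.91615007   0.         274.50766812]
 [  0.         379.91615007 204.39638592]
 [  0.           0.           1.        ]] [1035.36495965  238.13574267  497.09614389]
top [[546.40226024   0.         276.04053358]
 [  0.         546.40226024 209.08339626]
 [  0.           0.           1.        ]] [ 456.01533575  -33.4688348  1194.26848192]
wrist [[360.63945165   0.         279.9216276 ]
 [  0.         360.63945165 205.61374003]
 [  0.           0.           1.        ]] [ 50.67375583 552.30233844 383.87016853]
{'time': 0.15, 'qpos': array([ 1.13314483e+00,  2.59181604e-01,  1.53582945e+00, -2.72497211e-05,
        1.34800940e+00, -2.02807971e-01]), 'joint_vel': array([ 0.00087472, -0.00049125, -0.0033755 , -0.00012579, -0.00172861,
        0.00131211]), 'tau': array([ 1.82729986e-03, -4.37640631e+01, -2.84235120e+01,  7.18083861e-02,
        3.79248848e-02, -6.34829371e-05]), 'position': array([127.79172651, 534.52229924, 226.00634408]), 'eef_rot': array([-3.67985016e-01, -3.11953867e+00,  2.14161822e-03]), 'force': array([0.25770463, 0.04181675, 0.32549334]), 'moment': array([-0.05716603, -0.00293993, -0.00271712]), 'opening': 93.11908888591127} 8.0
```

View pics/scene0.png

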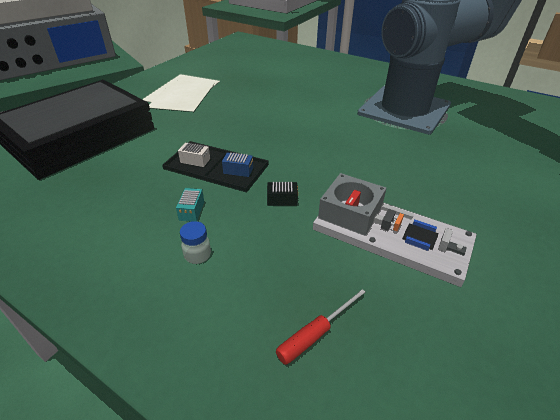

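View pics/top0.png

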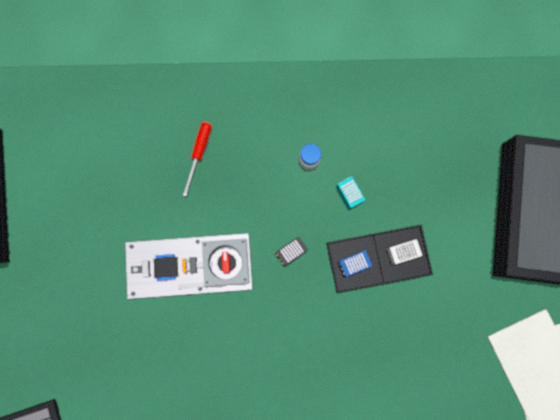

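View pics/wrist0.png

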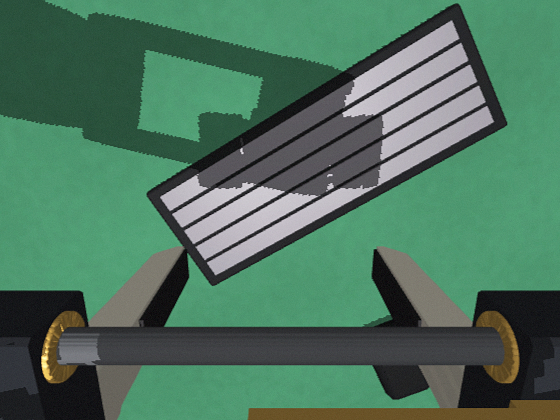

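The scene view shows the tray with the white module at (194,154) and the blue one at (238,164). A turquoise lookalike is at (190,204) and a black one at (283,193), both outside the tray. The fixture is at (395,230), the jar at (195,243) and the driver at (320,330). In the top view blue is at (355,264), white (405,251), black (291,251) and turquoise (350,192). The knob is at (226,263) and the nest at (166,268). The blue one in the tray fits the description, so I'll confirm it in a crop.

Run:
```python
from h import *
s=load('top0'); im=s['color']
a=cv2.resize(im[222:302,320:440],None,fx=5,fy=5,interpolation=cv2.INTER_CUBIC)
b=cv2.resize(im[225:305,118:258],None,fx=5,fy=5,interpolation=cv2.INTER_CUBIC)
cv2.imwrite('pics/c1.png',a);cv2.imwrite('pics/c2.png',b)
hsv=cv2.cvtColor(im,cv2.COLOR_BGR2HSV)
def blobs(name,m,z):
    cs,_=cv2.findContours(m.astype(np.uint8)*255,cv2.RETR_EXTERNAL,cv2.CHAIN_APPROX_NONE)
    for c in cs:
        if cv2.contourArea(c)<15: continue
        pts=np.array([ray(s,*p[0],z)[:2] for p in c],np.float32)
        r=cv2.minAreaRect(pts); print(name,cv2.minAreaRect(c)[0],'world',np.round(r[0],1),np.round(r[1],1),round(r[2],1))
H,S,V=[hsv[...,i].astype(int) for i in range(3)]
blobs('blue',(H>105)&(H<130)&(S>120)&(V>60),58)
blobs('red',((H<6)|(H>174))&(S>150)&(V>80),58)
blobs('orange',(H>9)&(H<22)&(S>150)&(V>80),45)
blobs('plate',(S<40)&(V>130),20)
blobs('dark',(V<50),12)
```

```text
blue (165.52474975585938, 277.7475280761719) world [477.2 187.7] [ 6.1 35.2] 3.5
blue (344.2705078125, 267.52459716796875) world [ 490.6 -181.7] [37.4 16.1] 11.1
blue (164.5207061767578, 256.248291015625) world [521.8 190. ] [ 5.7 35.3] 3.5
blue (366.8448181152344, 258.362060546875) world [ 508.4 -229.4] [36.3  8.9] 19.5
blue (310.0, 154.5) world [ 731.6 -118.1] [38.4 41.5] 88.4
red (225.5, 262.5) world [506.1  63.8] [14.5 39.2] 89.5
red (201.0500030517578, 140.85000610351562) world [766.3 113.7] [23.1 82.5] 71.9
orange (184.0, 265.0) world [503.4 151.8] [25.   4.2] 0.1
plate (32.5, 417.5000305175781) world [199.  466.5] [16.6 65.3] 16.8
plate (541.18505859375, 368.6971435546875) world [ 274.2 -590.4] [212.1 151.1] 21.9
plate (355.6219482421875, 263.0975341796875) world [ 500.5 -211.4] [26.9 40.3] 23.3
plate (291.4228210449219, 250.60403442382812) world [530.3 -74.6] [32.3 44.4] 33.7
plate (405.3000183105469, 251.4000244140625) world [ 523.4 -319.4] [39.8 65.3] 15.3
plate (187.75965881347656, 265.7309265136719) world [503.  146.8] [122.3 266.6] 3.0
plate (347.60003662109375, 185.20001220703125) world [ 670.4 -201.1] [ 7.9 25.8] 25.5
plate (308.45947265625, 163.7432403564453) world [ 720.  -116.9] [40.1 14.8] 79.1
plate (189.8191680908203, 177.09671020507812) world [695.7 143.3] [ 8.4 84.4] 73.4
dark (55.70000457763672, 409.6000061035156) world [211.9 422.3] [40.5  7. ] 20.6
dark (508.21746826171875, 218.03555297851562) world [ 598.9 -549.9] [333.7 135.2] 11.6
dark (4.0, 196.0) world [666.2 550.7] [293.9  17.2] 2.8
```

View pics/c1.png

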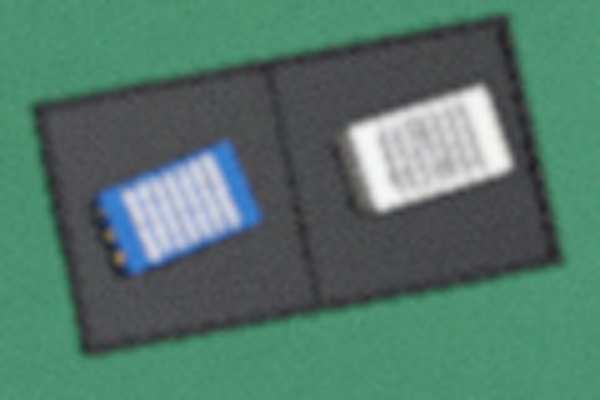

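View pics/c2.png

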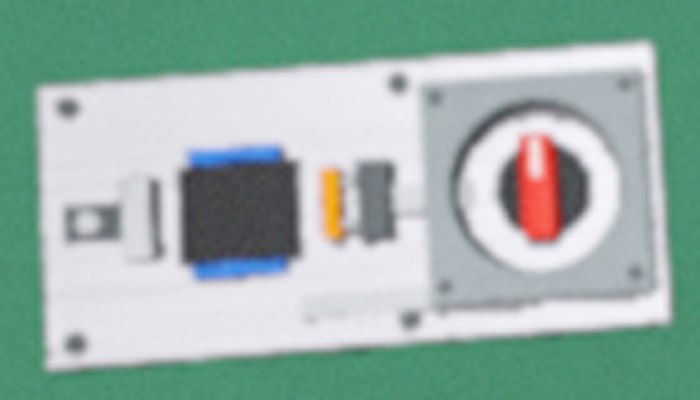

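The crop confirms it: the blue module with ribs is in the left tray cell at top (355,264), and the white spare is in the right cell. Next I'll work out its pose and the fixture pose.

Run:
```python
from h import *
s=load('top0'); im=s['color']
hsv=cv2.cvtColor(im,cv2.COLOR_BGR2HSV);H,S,V=[hsv[...,i].astype(int) for i in range(3)]
m=((H>100)&(H<130)&(S>100)&(V>60)).astype(np.uint8); 
m2=np.zeros_like(m); m2[240:290,335:378]=m[240:290,335:378]
m2=cv2.morphologyEx(m2,cv2.MORPH_CLOSE,np.ones((9,9)))
c=max(cv2.findContours(m2,0,1)[0],key=cv2.contourArea)
P=np.array([ray(s,*p[0],38)[:2] for p in c],np.float32); r=cv2.minAreaRect(P);print('module',r)
for z,uv in ((32,(165.5,277.7)),(32,(164.5,256.2)),(58,(225.5,262.5)),(45,(184,265))): print(z,ray(s,*uv,z))
from scipy.spatial.transform import Rotation as Ro
d=Ro.from_rotvec(status.get_obs()['eef_rot']).as_matrix(); print(d)
```

```text
module ((499.472900390625, -207.32492065429688), (38.88821792602539, 64.55752563476562), 21.62343406677246)
32 [478.08279745 192.78164321  32.        ]
32 [523.37494931 195.18296163  32.        ]
58 [506.12993572  63.85088187  58.        ]
45 [503.36864507 151.76600313  45.        ]
[[-9.72552094e-01  2.32684524e-01 -5.81049731e-04]
 [ 2.32685102e-01  9.72551254e-01 -1.30449310e-03]
 [ 2.61565290e-04 -1.40388911e-03 -9.99998980e-01]]
```

Emit:
{"name": "send_rows", "arguments": {"deltas": [0.0186,-0.0372,0,-0.0483,0.0186,-0.0372,0,-0.0483,0.0186,-0.0372,0,-0.0483,0.0186,-0.0372,0,-0.0483,0.0186,-0.0372,0,-0.0483,0.0186,-0.0372,0,-0.0483,0.0186,-0.0372,0,-0.0483,0.0186,-0.0372,0,-0.0483,0.0186,-0.0372,0,-0.0483,0.0186,-0.0372,0,-0.0483], "claw": 0}}

```text
time: 1.15
position: [314.2, 161.4, 226.7]
eef_rot: [1.106, 2.94, 0.0]
force: [0.8, -0.8, -0.2]
opening: 93.0
```

Emit:
{"name": "send_rows", "arguments": {"deltas": [0.0186,-0.0372,0,-0.0483,0.0186,-0.0372,0,-0.0483,0.0186,-0.0372,0,-0.0483,0.0186,-0.0372,0,-0.0483,0.0186,-0.0372,0,-0.0483,0.0186,-0.0372,0,-0.0483,0.0186,-0.0372,0,-0.0483,0.0186,-0.0372,0,-0.0483,0.0186,-0.0372,0,-0.0483,0.0186,-0.0372,0,-0.0483,0,0,0,0,0,0,0,0]}}

```text
time: 2.35
position: [499.5, -209.3, 225.7]
eef_rot: [-1.775, -2.589, -0.0]
force: [-0.1, -0.0, 1.1]
opening: 93.3
```

Run:
```python
from h import *
s=snap('wrist','w1'); o=status.get_obs(); print(o['time'],o['position'],o['eef_rot'],o['force'],o['moment'])
print(proj(s,o['position']),proj(s,[500,-209,38]))
```

```text
2.4 [ 499.25286187 -208.38890012  225.98369021] [-1.77354008e+00 -2.59047899e+00 -5.64979697e-04] [-0.16579984  0.02603612 -0.42424117] [-0.10803785  0.06382583 -0.02176892]
[280.35829987 267.25660651] [280.91705694 182.45908121]
```

View pics/w1.png

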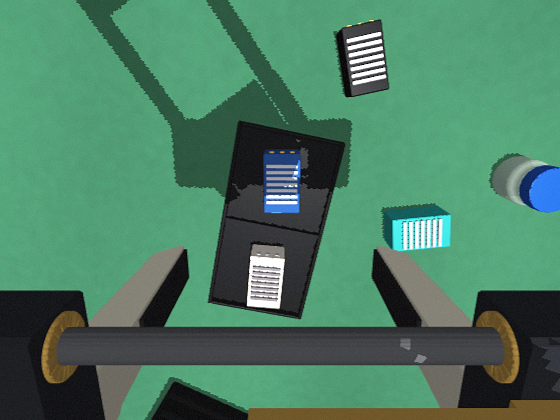

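The wrist view shows the blue module at (282,181) upright in the picture, so it is already nearly aligned with the jaws. The white spare is below it at (266,277).

Run:
```python
from h import *
s=load('w1'); im=s['color']; 
cv2.imwrite('pics/c3.png',cv2.resize(im[130:230,220:350],None,fx=6,fy=6,interpolation=cv2.INTER_CUBIC))
hsv=cv2.cvtColor(im,cv2.COLOR_BGR2HSV);H,S,V=[hsv[...,i].astype(int) for i in range(3)]
m=((H>100)&(H<130)&(S>110)&(V>40)).astype(np.uint8); m2=np.zeros_like(m); m2[130:230,240:325]=m[130:230,240:325]
m2=cv2.morphologyEx(m2,cv2.MORPH_CLOSE,np.ones((9,9)))
c=max(cv2.findContours(m2,0,1)[0],key=cv2.contourArea); print('px',cv2.minAreaRect(c),cv2.boundingRect(c))
P=np.array([ray(s,*p[0],38)[:2] for p in c],np.float32); print('module',cv2.minAreaRect(P))
```

```text
px ((281.4999694824219, 180.49998474121094), (36.99999237060547, 62.99999237060547), 0.0) (263, 149, 38, 64)
module ((500.0047302246094, -207.7487030029297), (36.578338623046875, 63.08638000488281), 21.116703033447266)
```

View pics/c3.png

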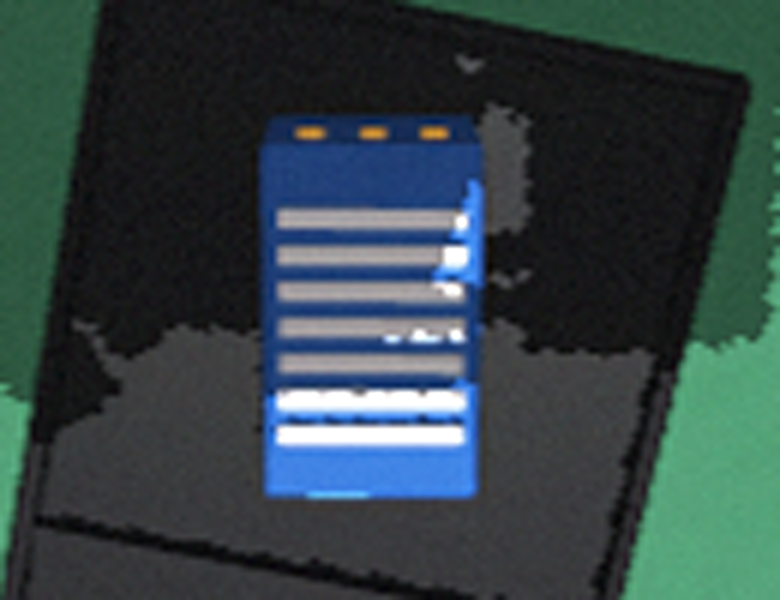

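Run:
```python
from h import *
s=load('w1')
c=[(220+a/6,130+b/6) for a,b in ((261,143),(484,143),(477,497),(266,497))]
P=np.array([ray(s,u,v,38)[:2] for u,v in c]);print(P,P.mean(0),np.linalg.norm(P-np.roll(P,-1,0),axis=1))
for d in (P[1]-P[0],P[2]-P[3],P[0]-P[3],P[1]-P[2]): print(np.degrees(np.arctan2(d[1],d[0])))
```

```text
[[ 474.28156569 -188.82101824]
 [ 507.53259392 -175.97859525]
 [ 528.70396797 -231.40941255]
 [ 495.71979474 -244.15879854]] [ 501.55948058 -210.09195614] [35.64489734 59.3363513  35.36244514 59.34532495]
21.117874173824635
21.133032949259313
111.17670354016353
110.90397203844884
```

Emit:
{"name": "send_rows", "arguments": {"deltas": [0.0016,-0.001,-0.03,0,0,0,-0.04,0,0,0,-0.04,0,0,0,-0.04,0,0,0,-0.03,0,0,0,-0.015,0,0,0,-0.0076,0,0,0,0,0]}}

```text
time: 3.2
position: [500.9, -208.7, 23.8]
eef_rot: [-1.772, -2.592, -0.0]
force: [-0.1, 0.0, -0.2]
opening: 92.8
```

Emit:
{"name": "send_rows", "arguments": {"deltas": [0,0,0,0,0,0,0,0,0,0,0,0,0,0,0,0,0,0,0,0,0,0,0,0,0,0,0,0,0,0,0,0], "claw": 1, "force": 20}}

```text
time: 4.0
position: [501.5, -210.1, 24.0]
eef_rot: [-1.775, -2.592, 0.0]
force: [-0.0, 0.2, -0.5]
opening: 35.7
```

Emit:
{"name": "send_rows", "arguments": {"deltas": [0,0,0.01,0,0,0,0.03,0,0,0,0.05,0,0,0,0.05,0,0,0,0.05,0,0,0,0.012,0]}}

```text
time: 4.6
position: [503.9, -211.5, 233.0]
eef_rot: [1.768, 2.583, 0.0]
force: [0.2, -0.6, -1.6]
opening: 35.6
```

Emit:
{"name": "send_rows", "arguments": {"deltas": [0,0.02,0,-0.03,0,0.035,0,-0.04,0,0.035,0,-0.04,0,0.04,0,-0.04,0,0.04,0,-0.04,0.001,0.04,0,-0.04,0.001,0.035,0,-0.04,0.001,0.035,0,-0.04,0.0005,0.02,0,-0.0075,0,0,0,0,0,0,0,0]}}

```text
time: 5.7
position: [504.5, 90.0, 225.5]
eef_rot: [-2.16, -2.28, 0.002]
force: [0.6, -0.1, -1.7]
opening: 35.7
```

Run:
```python
from h import *
s=snap('wrist','w2'); o=status.get_obs(); print(o['time'],o['position'],o['eef_rot'],o['force'],o['moment'],o['opening'])
print(proj(s,[500.9,189.6,24]),proj(s,[500.7,194,32]))
```

```text
5.75 [504.65533042  89.41651939 225.61320343] [-2.16162353e+00 -2.27913710e+00  1.75166568e-03] [ 1.34194657  0.50142403 -1.42401291] [-0.08659648  0.03075949  0.07008905] 35.79589357230294
[282.13450374  75.14773916] [282.21396553  69.49344831]
```

View pics/w2.png

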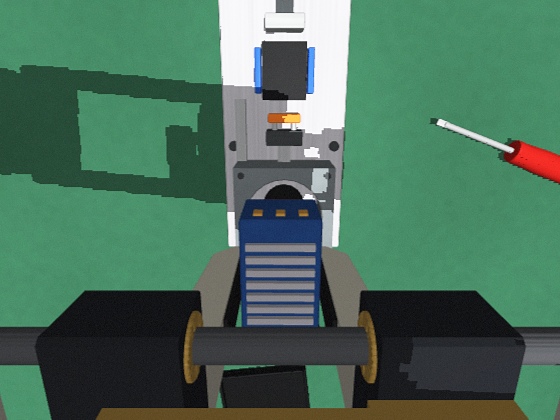

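The module is held. The wrist view shows the guides at (258,70) and (312,70), the stop at (285,20) and the jaw at (284,118). I'll crop in to measure them.

Run:
```python
from h import *
s=load('w2'); im=s['color']
cv2.imwrite('pics/c4.png',cv2.resize(im[0:140,230:340],None,fx=7,fy=4.2,interpolation=cv2.INTER_CUBIC))
hsv=cv2.cvtColor(im,cv2.COLOR_BGR2HSV);H,S,V=[hsv[...,i].astype(int) for i in range(3)]
def q(name,m,z,x0,x1,y0,y1):
    m2=np.zeros(m.shape,np.uint8); m2[y0:y1,x0:x1]=m[y0:y1,x0:x1]
    c=max(cv2.findContours(m2,0,1)[0],key=cv2.contourArea)
    P=np.array([ray(s,*p[0],z)[:2] for p in c],np.float32); print(name,cv2.boundingRect(c),cv2.minAreaRect(P))
b=(H>105)&(H<130)&(S>120)
q('guideL',b,32,230,283,30,110);q('guideR',b,32,283,340,30,110)
q('jaw',(H>5)&(H<22)&(S>150),45,250,320,100,135)
q('pad',V<60,24,262,309,35,108)
```

```text
guideL (254, 47, 8, 46) ((477.9996643066406, 192.4557342529297), (6.169404029846191, 38.662906646728516), 4.16588830947876)
guideR (307, 47, 8, 47) ((526.3031616210938, 194.59634399414062), (6.250129699707031, 39.48933410644531), 2.7443108558654785)
jaw (268, 114, 32, 9) ((504.1846923828125, 151.64129638671875), (28.38164710998535, 7.107547283172607), 3.0744168758392334)
pad (262, 89, 43, 11) ((502.7179870605469, 172.74960327148438), (40.035308837890625, 9.097033500671387), 3.0668985843658447)
```

View pics/c4.png

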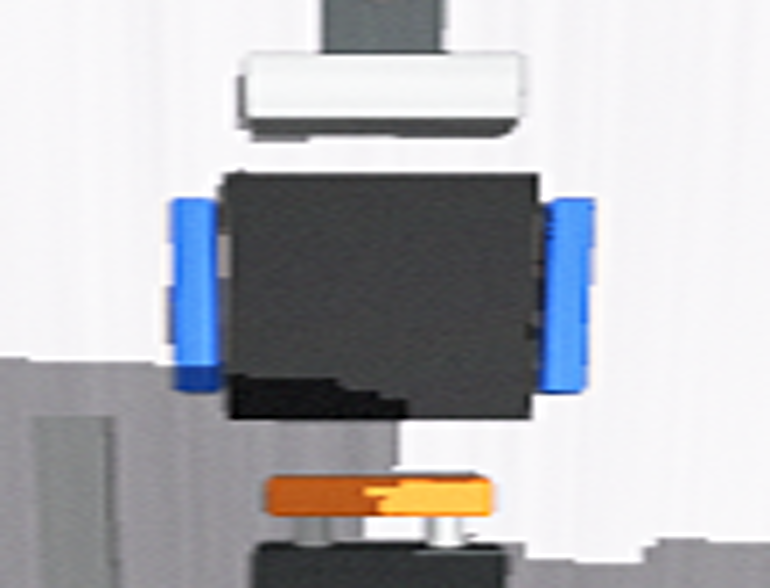

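Run:
```python
from h import *
s=load('w2'); o=np.array([502.0,193.5]); a=np.radians(3.0); ex=np.array([np.cos(a),np.sin(a)]);ey=np.array([-np.sin(a),np.cos(a)])
def F(u,v,z):
    p=ray(s,u,v,z)[:2]-o; return round(p@ex,1),round(p@ey,1)
for n,a_,b_,z in (('stop front top',382,117,45),('stop rear top',385,53,45),('stop front bottom',382,134,24),('pad far',382,174,24),('pad near',380,418,24),('guide far L',195,198,32),('guide near R',563,392,32),('jaw front',380,478,45),('jaw back',380,515,45)):
    print(n,F(230+a_/7,b_/4.2,z))
t=np.array([504.65,89.6])
for u,v in ((241,223),(321.5,223)):
    p=ray(s,u,v,239.6)[:2]-t; print('held',p@ex,p@ey)
```

```text
stop front top (np.float64(0.6), np.float64(33.0))
stop rear top (np.float64(0.9), np.float64(44.7))
stop front bottom (np.float64(0.8), np.float64(33.2))
pad far (np.float64(0.8), np.float64(25.2))
pad near (np.float64(0.8), np.float64(-25.8))
guide far L (np.float64(-23.2), np.float64(19.4))
guide near R (np.float64(25.0), np.float64(-20.2))
jaw front (np.float64(0.7), np.float64(-38.2))
jaw back (np.float64(0.7), np.float64(-46.0))
held -16.458725204613657 28.750643472494488
held 17.52075632351577 28.8168116726227
```

Emit:
{"name": "send_rows", "arguments": {"deltas": [0,0.02,0,0,-0.0007,0.03,0,0,-0.001,0.03,0,0,-0.001,0.02,0,0,0,0,-0.03,0,0,0,-0.04,0,0,0,-0.04,0,0,0,-0.03,0,0,0,-0.02,0,0,0,0,0,0,0,0,0]}}

```text
time: 6.85
position: [502.7, 189.0, 66.2]
eef_rot: [-2.164, -2.277, 0.001]
force: [0.8, 0.8, -1.8]
opening: 35.5
```

Run:
```python
from h import *
s=snap('wrist','w3'); o=status.get_obs(); print(o['time'],o['position'],o['eef_rot'],o['force'],o['opening'])
```

```text
6.9 [503.42783042 189.272376    67.06918615] [2.16290934e+00 2.27707808e+00 1.78257426e-03] [ 0.17135036 -0.1421599  -0.89185146] 35.9971409181035
```

View pics/w3.png

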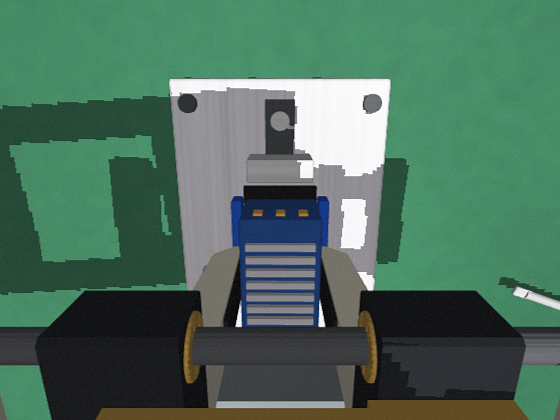

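The module is centred between the guides: module columns 241–321, guides 232–328. Lowering it now.

Emit:
{"name": "send_rows", "arguments": {"deltas": [0,0,-0.01,0,0,0,-0.006,0,0,0,-0.003,0,0,0,-0.0015,0,0,0,-0.001,0,0,0,0,0,0,0,0,0]}}

```text
time: 7.6
position: [502.4, 190.0, 44.7]
eef_rot: [2.162, 2.279, 0.0]
force: [1.2, 0.0, -1.4]
opening: 36.0
```

Emit:
{"name": "send_rows", "arguments": {"deltas": [0,0,-0.0005,0,0,0,0,0,0,0,0,0]}}

```text
time: 7.9
position: [502.4, 189.9, 44.1]
eef_rot: [2.162, 2.279, 0.0]
force: [0.2, 0.1, -1.1]
opening: 35.7
```

Emit:
{"name": "send_rows", "arguments": {"deltas": [0,0,0,0,0,0,0,0,0,0,0,0,0,0,0,0,0,0,0,0,0,0,0,0], "claw": 0.3}}

```text
time: 8.5
position: [502.3, 189.9, 44.1]
eef_rot: [2.162, 2.279, 0.0]
force: [-0.1, 0.6, 0.1]
opening: 64.9
```

Emit:
{"name": "send_rows", "arguments": {"deltas": [0,0,0.02,0,0,0,0.04,0,0,0,0.04,0,0,0,0.04,0,0,0,0.02,0]}}

```text
time: 9.0
position: [503.8, 190.2, 208.0]
eef_rot: [2.16, 2.277, 0.007]
force: [0.5, 0.1, 0.4]
opening: 65.2
```

Emit:
{"name": "send_rows", "arguments": {"deltas": [0.0007,-0.008,0,0.141,0.0005,-0.012,0,0.143,0.0005,-0.012,0,0.143,0.0005,-0.012,0,0.143,0.0005,-0.012,0,0.143,0.0005,-0.012,0,0.143,0.0005,-0.012,0,0.143,0.0005,-0.012,0,0.143,0.0005,-0.012,0,0.143,0.0005,-0.012,0,0.143,0.0005,-0.01,0,0.143,0,0,0,0]}}

```text
time: 10.2
position: [508.1, 63.0, 204.0]
eef_rot: [0.083, -3.14, 0.001]
force: [0.2, 0.2, 0.8]
opening: 65.0
```

Run:
```python
from h import *
s=snap('wrist','w4'); snap('top','top1'); o=status.get_obs(); print(o['time'],o['position'],o['eef_rot'],o['force'],o['moment'],o['qpos'])
print(proj(s,[508,64,58]))
```

```text
10.3 [507.96967063  64.02241147 204.04884246] [ 7.54456453e-02 -3.14064552e+00 -4.62743482e-04] [ 0.55099996  0.88909491 -0.144611  ] [0.06074083 0.04194558 0.03314134] [-9.29688281e-02  2.07339963e-01  1.65928418e+00  3.00853745e-04
  1.27504367e+00 -1.71188829e+00]
[281.98529989 193.50082577]
```

View pics/w4.png

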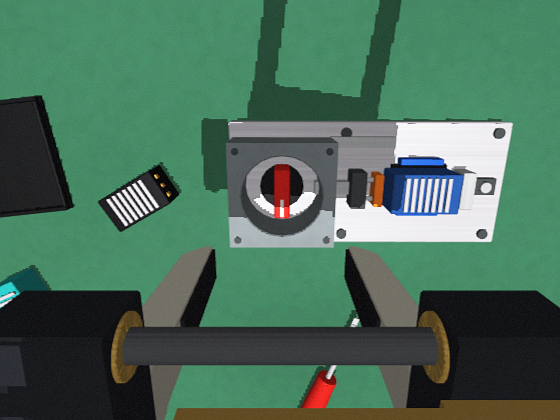

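The module lies in the nest at (425,188), and the well and knob are at (282,190). I'll measure the knob axis from the red bar and the rim circle.

Run:
```python
from h import *
s=load('w4'); im=s['color']
cv2.imwrite('pics/c5.png',cv2.resize(im[110:260,215:515],None,fx=2.6,fy=2.6,interpolation=cv2.INTER_CUBIC))
cv2.imwrite('pics/c6.png',cv2.resize(im[135:255,220:345],None,fx=5,fy=5,interpolation=cv2.INTER_CUBIC))
hsv=cv2.cvtColor(im,cv2.COLOR_BGR2HSV);H,S,V=[hsv[...,i].astype(int) for i in range(3)]
m=(((H<7)|(H>173))&(S>120)).astype(np.uint8); m[:140]=0;m[245:]=0
c=max(cv2.findContours(m,0,1)[0],key=cv2.contourArea)
P=np.array([ray(s,*p[0],58)[:2] for p in c],np.float32); print(cv2.boundingRect(c),cv2.minAreaRect(P))
```

```text
(273, 164, 18, 55) ((506.3086242675781, 63.50243377685547), (48.457218170166016, 14.745711326599121), 3.4372053146362305)
```

View pics/c6.png

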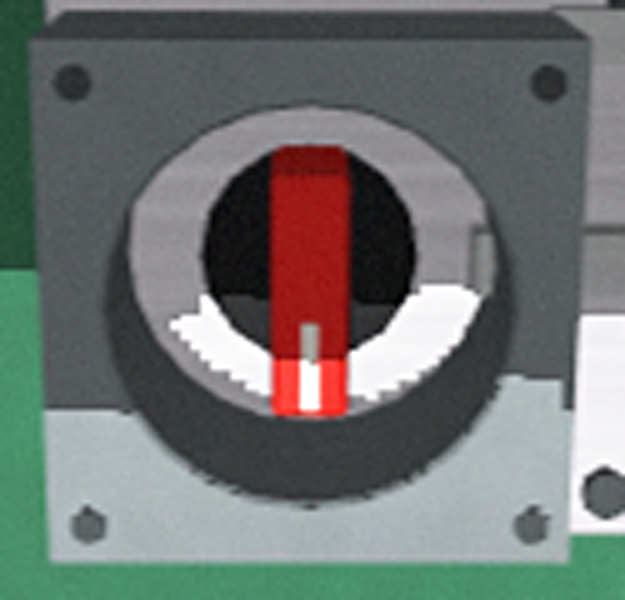

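View pics/c5.png

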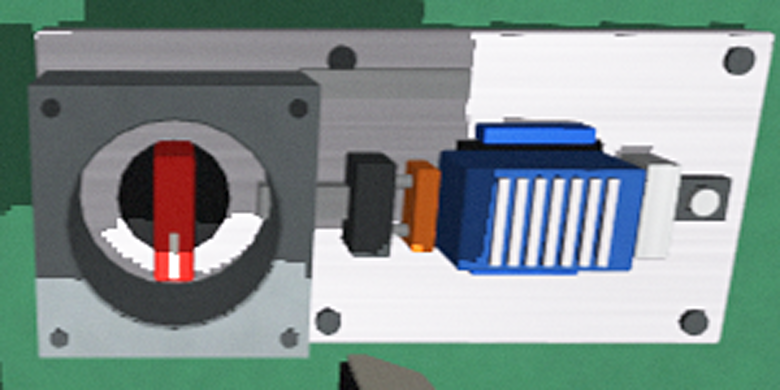

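Run:
```python
from h import *
s=load('w4')
for n,z,L in (('bar',58,((271,172),(350,172),(348,415),(272,415))),('guard',66,((30,40),(590,40),(570,562),(50,562))),('screws',66,((72,83),(548,83),(532,525),(88,525)))):
    P=np.array([ray(s,220+a/5,135+b/5,z)[:2] for a,b in L]); print(n,P.mean(0).round(1),np.linalg.norm(P-np.roll(P,-1,0),axis=1).round(1),np.degrees(np.arctan2(*(P[1]-P[2])[::-1])).round(1))
```

```text
bar [508.6  64.1] [13.5 43.7 13.5 43.7] -177.0
guard [509.4  64. ] [91.2 91.8 92.2 91.8] -176.6
screws [509.3  64. ] [78.  77.8 78.2 77.8] -176.8
```

Emit:
{"name": "send_rows", "arguments": {"deltas": [0.001,0,-0.02,0,0,0,-0.03,0,0,0,-0.03,0,0,0,-0.02,0,0,0,-0.014,0,0,0,0,0,0,0,0,0], "claw": 0.742}}

```text
time: 11.0
position: [509.1, 64.4, 90.3]
eef_rot: [0.081, -3.14, -0.0]
force: [-1.1, 0.9, 0.4]
opening: 23.9
```

Run:
```python
from h import *
s=snap('wrist','w5'); o=status.get_obs(); print(o['time'],o['position'],o['eef_rot'],o['opening'])
```

```text
11.05 [509.58960201  64.25922604  90.80768393] [-8.13263395e-02  3.13943115e+00 -1.02579802e-04] 24.034494388239274
```

View pics/w5.png

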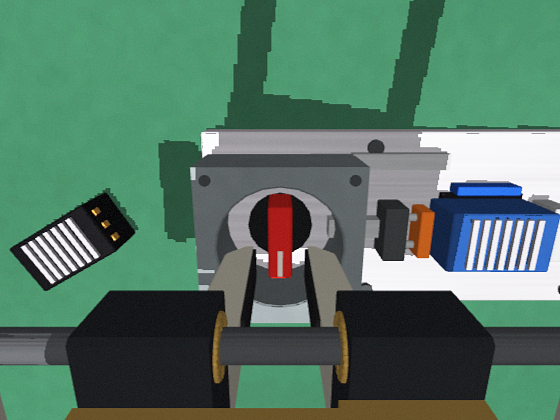

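The bar (column 280) is centred between the fingertips (255 and 306), so I can descend into the well.

Emit:
{"name": "send_rows", "arguments": {"deltas": [0,0,-0.02,0,0,0,-0.015,0,0,0,-0.01,0,0,0,-0.005,0,0,0,-0.002,0,0,0,0,0]}}

```text
time: 11.65
position: [509.4, 63.9, 38.4]
eef_rot: [-0.083, 3.14, -0.0]
force: [0.0, -0.5, -0.0]
opening: 24.3
```

Run:
```python
from h import *
s=snap('wrist','w6'); o=status.get_obs(); print(o['time'],o['position'],o['eef_rot'],o['force'],o['moment'],o['opening'])
```

```text
11.7 [509.48090411  63.91008736  38.56527603] [-8.26087174e-02  3.13960110e+00 -1.75981617e-04] [ 0.22982557 -1.23836985 -0.1763489 ] [ 3.65405794e-02 -3.64471450e-08  3.96247806e-02] 23.75976811067564
```

Emit:
{"name": "send_rows", "arguments": {"deltas": [0,0,0,0,0,0,0,0,0,0,0,0,0,0,0,0,0,0,0,0], "claw": 1, "force": 50}}

```text
time: 12.2
position: [509.4, 64.3, 38.5]
eef_rot: [-0.083, 3.14, 0.001]
force: [-0.0, 4.0, 5.5]
opening: 13.8
```

Run:
```python
from h import *
for i in range(6):
    cams.snapshot('top'); o=status.get_obs(); print(o['time'],o['position'].round(1),o['eef_rot'].round(3),o['force'].round(2),o['moment'].round(3),o['opening'])
```

```text
12.25 [509.4  64.3  38.5] [-8.300e-02  3.139e+00  1.000e-03] [0.72 3.85 5.93] [0.627 0.056 0.011] 13.372316979915128
12.3 [509.4  64.3  38.5] [-8.30e-02  3.14e+00  1.00e-03] [0.86 4.89 5.5 ] [ 0.66   0.06  -0.015] 13.287692333328565
12.35 [509.4  64.2  38.5] [-8.200e-02  3.139e+00  1.000e-03] [-0.93  3.    6.24] [0.639 0.056 0.01 ] 13.61236316624018
12.4 [509.4  64.2  38.6] [-8.300e-02  3.139e+00  1.000e-03] [-0.61  3.34  5.55] [0.698 0.1   0.001] 13.44450368051931
12.45 [509.4  64.2  38.5] [-8.30e-02  3.14e+00  1.00e-03] [0.32 4.4  5.6 ] [ 0.62   0.112 -0.075] 13.90970952102949
12.5 [509.4  64.3  38.5] [-8.30e-02  3.14e+00  1.00e-03] [-0.05  4.73  5.79] [ 0.643  0.094 -0.03 ] 13.962415329308891
```

Emit:
{"name": "send_rows", "arguments": {"deltas": [0,0,0,-0.05,0,0,0,-0.05,0,0,0,-0.05,0,0,0,-0.05,0,0,0,-0.05,0,0,0,-0.05,0,0,0,-0.05,0,0,0,-0.05,0,0,0,-0.05,0,0,0,0]}}

```text
time: 13.5
position: [509.4, 64.1, 38.5]
eef_rot: [0.621, 3.079, 0.0]
force: [0.4, 2.2, 5.3]
opening: 13.5
```

```bash
cat > m.py <<'E'
from h import *
import sys
R=[]
n=int(sys.argv[1]) if len(sys.argv)>1 else 8
for i in range(n):
    s=cams.snapshot('wrist'); o=status.get_obs(); r=o['eef_rot']; a=2*np.arctan2(r[1],r[0])-np.pi/2
    a=(a+np.pi/2)%np.pi-np.pi/2
    if a<-0.7:a+=np.pi
    R.append(np.r_[np.radians(93)-a,o['moment'],o['force'],o['position'],o['opening']])
R=np.array(R); print(o['time'],'turned',R[:,0].mean().round(4),'mz',R[:,3].mean().round(4),'+-',(R[:,3].std()/n**.5).round(4),'F',R[:,4:7].mean(0).round(1),'P',R[:,7:10].mean(0).round(1),R[:,10].mean().round(1))
if len(sys.argv)>2:
    cv2.imwrite(f'pics/{sys.argv[2]}.png',s['color']); np.savez(f'pics/{sys.argv[2]}.npz',**s)
E
python3 m.py 8 w7
```

```text
13.9 turned 0.4496 mz 0.0022 +- 0.0127 F [-0.4  3.1  5.4] P [509.4  64.1  38.5] 13.7
```

View pics/w7.png

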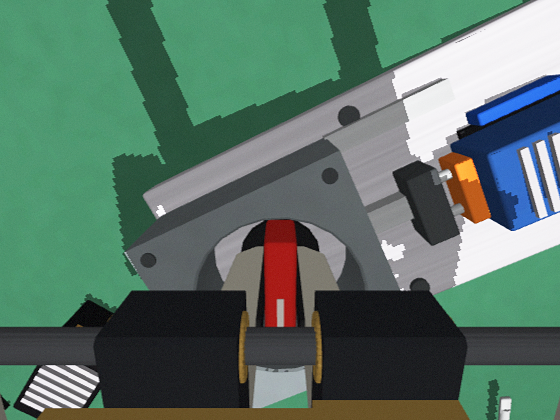

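The knob turns with the gripper. At rest the moment is about 0, so I'll read torque while it is moving (including joint 6 torque).

```bash
cat > r.py <<'E'
from h import *
o=status.get_obs(); r=o['eef_rot']; a=2*np.arctan2(r[1],r[0])-np.pi/2
a=(a+np.pi/2)%np.pi-np.pi/2
if a<-0.7:a+=np.pi
print(round(o['time'],2),'turned',round(np.radians(93)-a,4),'mz',round(o['moment'][2],3),'tau6',round(o['tau'][5],4),'q1-q6',round(np.radians(93)-(o['qpos'][0]-o['qpos'][5]),4),'v6',round(o['joint_vel'][5],3),'F',o['force'].round(1))
E
python3 r.py
```

```text
13.9 turned 0.4496 mz 0.03 tau6 0.0047 q1-q6 0.4494 v6 0.001 F [-0.1  2.8  4.4]
```

Emit:
{"name": "send_rows", "arguments": {"deltas": [0,0,0,-0.02,0,0,0,-0.02,0,0,0,-0.02]}}

```text
time: 14.2
position: [509.4, 64.1, 38.5]
eef_rot: [0.712, 3.059, 0.0]
force: [-0.6, 3.1, 6.3]
opening: 13.9
```

```bash
python3 r.py
```

```text
14.2 turned 0.5098 mz 0.201 tau6 -0.0504 q1-q6 0.5097 v6 0.196 F [-0.6  3.1  6.3]
```

Emit:
{"name": "send_rows", "arguments": {"deltas": [0,0,0,-0.02,0,0,0,-0.02]}}

```text
time: 14.4
position: [509.4, 64.1, 38.5]
eef_rot: [0.773, 3.044, 0.0]
force: [-0.6, 2.5, 5.2]
opening: 14.0
```

```bash
python3 r.py
```

```text
14.4 turned 0.5499 mz 0.15 tau6 -0.0499 q1-q6 0.5498 v6 0.199 F [-0.6  2.5  5.2]
```

Emit:
{"name": "send_rows", "arguments": {"deltas": [0,0,0,-0.02,0,0,0,-0.02]}}

```text
time: 14.6
position: [509.4, 64.1, 38.5]
eef_rot: [0.834, 3.028, 0.0]
force: [-0.2, 2.3, 5.5]
opening: 14.1
```

```bash
python3 r.py
```

```text
14.6 turned 0.5898 mz 0.234 tau6 -0.0498 q1-q6 0.5898 v6 0.198 F [-0.2  2.3  5.5]
```

Emit:
{"name": "send_rows", "arguments": {"deltas": [0,0,0,-0.02,0,0,0,-0.02]}}

```text
time: 14.8
position: [509.4, 64.0, 38.5]
eef_rot: [0.894, 3.011, 0.0]
force: [-0.9, 2.9, 5.6]
opening: 13.7
```

```bash
python3 r.py
```

```text
14.8 turned 0.6299 mz 0.208 tau6 -0.0498 q1-q6 0.6298 v6 0.199 F [-0.9  2.9  5.6]
```

Emit:
{"name": "send_rows", "arguments": {"deltas": [0,0,0,-0.02,0,0,0,-0.02]}}

```text
time: 15.0
position: [509.4, 64.0, 38.5]
eef_rot: [0.954, 2.992, 0.0]
force: [0.5, 3.2, 5.3]
opening: 13.6
```

```bash
python3 r.py
```

```text
15.0 turned 0.6699 mz 0.216 tau6 -0.0498 q1-q6 0.6699 v6 0.201 F [0.5 3.2 5.3]
```

Emit:
{"name": "send_rows", "arguments": {"deltas": [0,0,0,-0.02,0,0,0,-0.02]}}

```text
time: 15.2
position: [509.4, 64.0, 38.6]
eef_rot: [1.014, 2.973, 0.0]
force: [0.1, 2.3, 5.9]
opening: 13.6
```

```bash
python3 r.py
```

```text
15.2 turned 0.7098 mz 0.226 tau6 -0.0496 q1-q6 0.7098 v6 0.196 F [0.1 2.3 5.9]
```

Emit:
{"name": "send_rows", "arguments": {"deltas": [0,0,0,-0.02,0,0,0,-0.02]}}

```text
time: 15.4
position: [509.3, 64.0, 38.5]
eef_rot: [1.073, 2.952, 0.0]
force: [-0.9, 2.4, 5.7]
opening: 13.8
```

```bash
python3 r.py; python3 m.py 2 w8
```

```text
15.4 turned 0.7498 mz 0.21 tau6 -0.0498 q1-q6 0.7499 v6 0.199 F [-0.9  2.4  5.7]
15.5 turned 0.7503 mz 0.1268 +- 0.0076 F [0.  3.  5.3] P [509.4  64.   38.5] 13.5
```

View pics/w8.png

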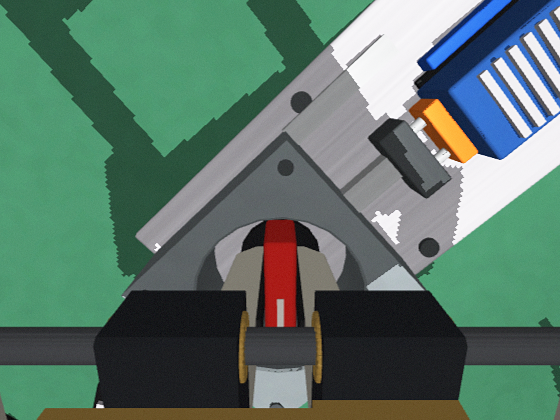

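The jaw (440,130) has met the module and the carriage gap looks unchanged. The moving torque is about 0.21, which is drag only. I'll continue in smaller steps.

Emit:
{"name": "send_rows", "arguments": {"deltas": [0,0,0,-0.02,0,0,0,-0.02]}}

```text
time: 15.7
position: [509.3, 64.0, 38.5]
eef_rot: [1.132, 2.93, 0.0]
force: [-0.3, 3.2, 6.3]
opening: 13.2
```

```bash
python3 r.py
```

```text
15.7 turned 0.7898 mz 0.209 tau6 -0.062 q1-q6 0.7899 v6 0.198 F [-0.3  3.2  6.3]
```

Emit:
{"name": "send_rows", "arguments": {"deltas": [0,0,0,-0.02]}}

```text
time: 15.8
position: [509.4, 64.0, 38.5]
eef_rot: [1.161, 2.918, 0.0]
force: [0.3, 2.5, 5.6]
opening: 14.1
```

```bash
python3 r.py
```

```text
15.8 turned 0.8099 mz 0.254 tau6 -0.05 q1-q6 0.8099 v6 0.198 F [0.3 2.5 5.6]
```

Emit:
{"name": "send_rows", "arguments": {"deltas": [0,0,0,-0.02]}}

```text
time: 15.9
position: [509.3, 64.0, 38.5]
eef_rot: [1.19, 2.906, 0.0]
force: [-0.7, 3.3, 6.1]
opening: 14.0
```

```bash
python3 r.py
```

```text
15.9 turned 0.8298 mz 0.232 tau6 -0.0495 q1-q6 0.8299 v6 0.199 F [-0.7  3.3  6.1]
```

Emit:
{"name": "send_rows", "arguments": {"deltas": [0,0,0,-0.02]}}

```text
time: 16.0
position: [509.3, 64.0, 38.6]
eef_rot: [1.219, 2.894, 0.0]
force: [-1.1, 3.4, 5.7]
opening: 13.4
```

```bash
python3 r.py
```

```text
16.0 turned 0.8498 mz 0.158 tau6 -0.0495 q1-q6 0.8499 v6 0.197 F [-1.1  3.4  5.7]
```

Emit:
{"name": "send_rows", "arguments": {"deltas": [0,0,0,-0.02]}}

```text
time: 16.1
position: [509.3, 64.0, 38.5]
eef_rot: [1.248, 2.882, 0.0]
force: [-0.4, 1.5, 5.2]
opening: 13.7
```

```bash
python3 r.py
```

```text
16.1 turned 0.8697 mz 0.262 tau6 -0.0495 q1-q6 0.8698 v6 0.198 F [-0.4  1.5  5.2]
```

Emit:
{"name": "send_rows", "arguments": {"deltas": [0,0,0,-0.02]}}

```text
time: 16.2
position: [509.3, 63.9, 38.5]
eef_rot: [1.277, 2.869, 0.0]
force: [-0.5, 2.5, 5.5]
opening: 13.5
```

```bash
python3 r.py
```

```text
16.2 turned 0.8899 mz 0.193 tau6 -0.0494 q1-q6 0.8899 v6 0.197 F [-0.5  2.5  5.5]
```

Emit:
{"name": "send_rows", "arguments": {"deltas": [0,0,0,-0.02]}}

```text
time: 16.3
position: [509.3, 64.0, 38.5]
eef_rot: [1.306, 2.857, 0.0]
force: [-1.2, 3.6, 6.7]
opening: 14.0
```

```bash
python3 r.py; python3 m.py 2 w9
```

```text
16.3 turned 0.9098 mz 0.192 tau6 -0.0494 q1-q6 0.9099 v6 0.198 F [-1.2  3.6  6.7]
16.4 turned 0.9103 mz 0.2147 +- 0.013 F [-0.6  2.4  6. ] P [509.3  64.   38.5] 13.7
```

View pics/w9.png

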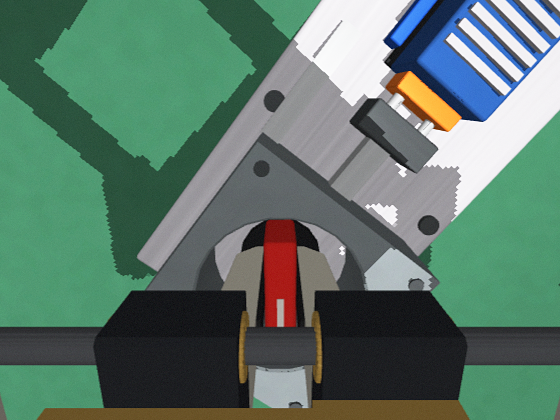

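```bash
cat > j.py <<'E'
from h import *
import sys
O=np.array([502.4,193.5]); a=np.radians(3.0); ex=np.array([np.cos(a),np.sin(a)]);ey=np.array([-np.sin(a),np.cos(a)])
def prof(s,x,z,ys):
    im=cv2.cvtColor(s['color'],cv2.COLOR_BGR2HSV).astype(np.float32)
    uv=np.array([proj(s,np.r_[O+x*ex+y*ey,z]) for y in ys],np.float32)
    bgr=cv2.remap(s['color'],uv[:,:1],uv[:,1:],cv2.INTER_LINEAR)[:,0].astype(float)
    return bgr,uv
for a_ in sys.argv[1:]:
    n,th=a_.split(':'); s=load(n); th=float(th)
    ys=np.arange(-55,-10,0.1); out=[]
    for x in np.arange(-11,11.1,2):
        b,uv=prof(s,x,45,ys)
        if uv[:,0].max()>558 or uv[:,1].min()<1: continue
        d=b[:,2]-b[:,0]   # red-blue: orange positive
        i=int(np.argmax(np.where(d>40,1,0)[::-1])); i=len(ys)-1-i
        if i<len(ys)-1:
            # half-level crossing
            pk=d[max(0,i-25):i].max(); lo=d[min(i+15,len(ys)-1)]; h=(pk+lo)/2
            k=i
            k=max(j for j in range(max(0,i-30),min(i+15,len(ys))) if d[j]>h)
            out.append(ys[k])
    print(n,'jaw front y',np.round(np.median(out),2),'std',np.round(np.std(out),2),len(out),'free pred',round(-38+12*th,2),'diff',round(np.median(out)+38-12*th,2))
E
python3 j.py w4:0 w5:0 w6:0 w7:.45 w8:.75 w9:.91
```

```text
w4 jaw front y -38.3 std 0.08 12 free pred -38.0 diff -0.3
w5 jaw front y -38.7 std 0.04 12 free pred -38.0 diff -0.7
w6 jaw front y -38.8 std 0.04 12 free pred -38.0 diff -0.8
w7 jaw front y -33.5 std 0.07 12 free pred -32.6 diff -0.9
w8 jaw front y -29.9 std 0.05 12 free pred -29.0 diff -0.9
w9 jaw front y -27.9 std 0.04 12 free pred -27.08 diff -0.82
```

The jaw front edge follows the free-travel line to about 0.1 mm, so it isn't bearing yet at 0.91. I'll keep stepping with this check at each step.

Emit:
{"name": "send_rows", "arguments": {"deltas": [0,0,0,-0.02,0,0,0,-0.02]}}

```text
time: 16.6
position: [509.3, 64.0, 38.5]
eef_rot: [1.363, 2.83, 0.0]
force: [-0.1, 2.7, 5.4]
opening: 13.8
```

```bash
python3 r.py; python3 m.py 1 w10; python3 j.py w10:.95
```

```text
16.6 turned 0.9498 mz 0.222 tau6 -0.0618 q1-q6 0.9499 v6 0.199 F [-0.1  2.7  5.4]
16.65 turned 0.9509 mz 0.1932 +- 0.0 F [-1.3  2.7  5.5] P [509.3  64.   38.5] 13.8
w10 jaw front y -27.5 std 0.04 12 free pred -26.6 diff -0.9
```

Emit:
{"name": "send_rows", "arguments": {"deltas": [0,0,0,-0.02,0,0,0,-0.02]}}

```text
time: 16.85
position: [509.3, 63.9, 38.5]
eef_rot: [1.419, 2.802, 0.0]
force: [-1.3, 2.8, 5.3]
opening: 13.6
```

```bash
python3 r.py; python3 m.py 1 w11; python3 j.py w11:.99
```

```text
16.85 turned 0.9897 mz 0.252 tau6 -0.0406 q1-q6 0.9898 v6 0.199 F [-1.3  2.8  5.3]
16.9 turned 0.9908 mz 0.2115 +- 0.0 F [0.2 2.3 6.1] P [509.3  63.9  38.5] 13.4
w11 jaw front y -27.35 std 0.05 12 free pred -26.12 diff -1.23
```

Emit:
{"name": "send_rows", "arguments": {"deltas": [0,0,0,-0.02,0,0,0,-0.02]}}

```text
time: 17.1
position: [509.3, 63.9, 38.5]
eef_rot: [1.474, 2.773, 0.0]
force: [-0.5, 2.3, 6.1]
opening: 14.2
```

```bash
python3 r.py; python3 m.py 1 w12; python3 j.py w12:1.03
```

```text
17.1 turned 1.0297 mz 0.247 tau6 -0.0187 q1-q6 1.0298 v6 0.2 F [-0.5  2.3  6.1]
17.15 turned 1.0308 mz 0.2121 +- 0.0 F [-1.2  1.8  5.9] P [509.3  63.9  38.5] 13.5
w12 jaw front y -27.4 std 0.03 12 free pred -25.64 diff -1.76
```

Vision puts the bearing point at about 0.956 rad (jaw stopped at −27.4). The joint 6 torque puts it at about 0.951, rising by roughly 45 N/rad. The force is about 3.5 N now, so 8 N should be near 1.125.

Emit:
{"name": "send_rows", "arguments": {"deltas": [0,0,0,-0.02,0,0,0,-0.02]}}

```text
time: 17.35
position: [509.3, 63.9, 38.5]
eef_rot: [1.53, 2.743, 0.0]
force: [-0.3, 3.0, 6.2]
opening: 13.6
```

```bash
python3 r.py; python3 m.py 1 w13; python3 j.py w13:1.07
```

```text
17.35 turned 1.0696 mz 0.28 tau6 0.003 q1-q6 1.0697 v6 0.197 F [-0.3  3.   6.2]
17.4 turned 1.0707 mz 0.3352 +- 0.0 F [-0.8  2.6  5. ] P [509.3  63.9  38.5] 13.7
w13 jaw front y -27.4 std 0.04 12 free pred -25.16 diff -2.24
```

Emit:
{"name": "send_rows", "arguments": {"deltas": [0,0,0,-0.02,0,0,0,-0.02]}}

```text
time: 17.6
position: [509.3, 63.9, 38.5]
eef_rot: [1.584, 2.712, 0.0]
force: [-1.9, 2.9, 6.6]
opening: 13.7
```

```bash
python3 r.py; python3 m.py 1 w14; python3 j.py w14:1.11
```

```text
17.6 turned 1.1095 mz 0.337 tau6 0.0248 q1-q6 1.1097 v6 0.199 F [-1.9  2.9  6.6]
17.65 turned 1.1106 mz 0.3194 +- 0.0 F [-0.7  2.3  6.1] P [509.3  63.9  38.5] 13.6
w14 jaw front y -27.3 std 0.04 12 free pred -24.68 diff -2.62
```

About 7.2 N by torque and 7.4 N by spring compression. A last small turn, then let it settle and release.

Emit:
{"name": "send_rows", "arguments": {"deltas": [0,0,0,-0.008,0,0,0,-0.007,0,0,0,0,0,0,0,0,0,0,0,0]}}

```text
time: 18.15
position: [509.3, 63.9, 38.5]
eef_rot: [1.603, 2.701, 0.0]
force: [-0.9, 2.4, 5.7]
opening: 13.7
```

```bash
python3 r.py; python3 m.py 4 w15; python3 j.py w15:1.125
```

```text
18.15 turned 1.1238 mz 0.31 tau6 0.2755 q1-q6 1.124 v6 -0.001 F [-0.9  2.4  5.7]
18.35 turned 1.1238 mz 0.2707 +- 0.0086 F [-0.7  2.1  5.7] P [509.3  63.9  38.5] 13.7
w15 jaw front y -27.3 std 0.04 12 free pred -24.5 diff -2.8
```

Emit:
{"name": "send_rows", "arguments": {"deltas": [0,0,0,0,0,0,0,0,0,0,0,0,0,0,0,0], "claw": 0.742}}

```text
time: 18.75
position: [508.9, 63.7, 37.8]
eef_rot: [-1.605, -2.7, 0.001]
force: [0.5, 0.1, 1.0]
opening: 23.7
```

```bash
python3 r.py; python3 m.py 2 w16; python3 j.py w16:1.125
```

```text
18.75 turned 1.1248 mz -0.029 tau6 0.0002 q1-q6 1.125 v6 -0.001 F [0.5 0.1 1. ]
18.85 turned 1.1247 mz -0.0273 +- 0.01 F [ 0.1 -0.2  0.2] P [508.9  63.8  37.9] 24.0
w16 jaw front y -27.3 std 0.05 12 free pred -24.5 diff -2.8
```

View pics/w16.png

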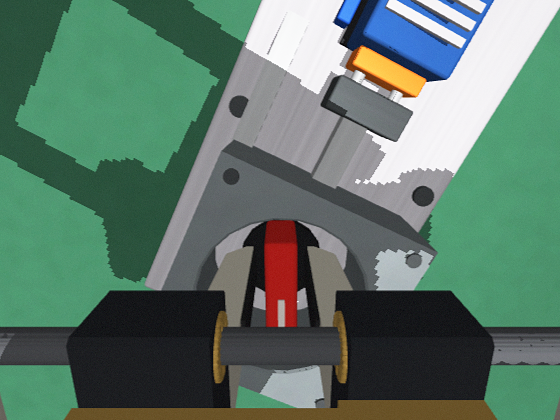

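Released. The bar (280,270) stayed put between the open fingers. I'll go straight up out of the well and check.

Emit:
{"name": "send_rows", "arguments": {"deltas": [0,0,0.01,0,0,0,0.02,0,0,0,0.03,0,0,0,0.04,0,0,0,0.04,0,0,0,0.03,0,0,0,0,0,0,0,0,0,0,0,0,0]}}

```text
time: 19.75
position: [508.1, 64.0, 207.0]
eef_rot: [-1.604, -2.699, 0.001]
force: [-0.6, 0.2, -0.5]
opening: 24.0
```

```bash
python3 - <<'E'
from h import *
s=snap('wrist','w17'); snap('scene','sc2'); snap('top','top2'); o=status.get_obs(); print(o['time'],o['position'],o['force'].round(1))
hsv=cv2.cvtColor(s['color'],cv2.COLOR_BGR2HSV);H,S,V=[hsv[...,i].astype(int) for i in range(3)]
m=(((H<7)|(H>173))&(S>120)).astype(np.uint8)
for c in cv2.findContours(m,0,1)[0]:
    if cv2.contourArea(c)>200:
        P=np.array([ray(s,*p[0],58)[:2] for p in c],np.float32); print(cv2.boundingRect(c),cv2.minAreaRect(P))
im=cv2.imread('pics/top2.png'); cv2.imwrite('pics/c8.png',cv2.resize(im[110:310,118:440],None,fx=2.4,fy=2.4,interpolation=cv2.INTER_CUBIC))
E
python3 j.py w17:1.125
```

```text
19.9 [508.18452067  63.948523   206.64650318] [-0.6 -0.4 -0.1]
(497, 223, 63, 68) ((741.2579345703125, 119.68354797363281), (22.916996002197266, 88.38860321044922), 72.90045166015625)
(273, 163, 17, 54) ((507.42962646484375, 65.90936279296875), (14.114672660827637, 47.878997802734375), 28.934799194335938)
w17 jaw front y -26.8 std 0.06 12 free pred -24.5 diff -2.3
```

View pics/w17.png

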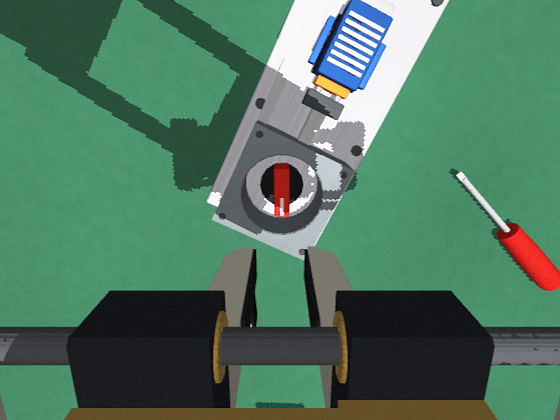

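View pics/c8.png

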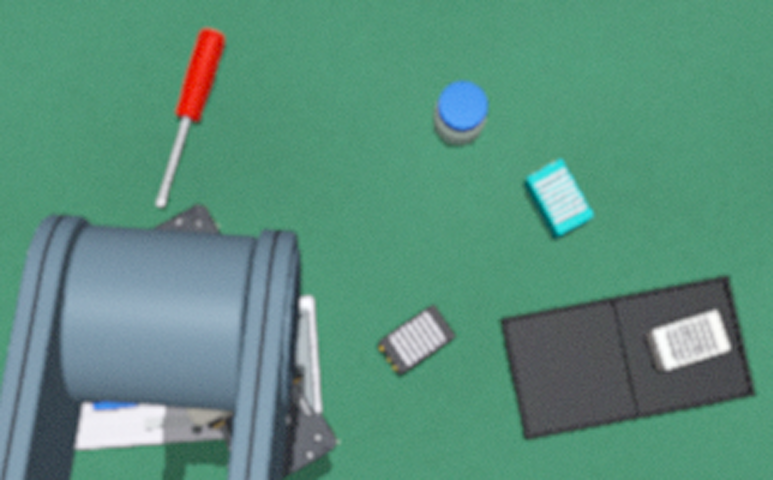

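View pics/sc2.png

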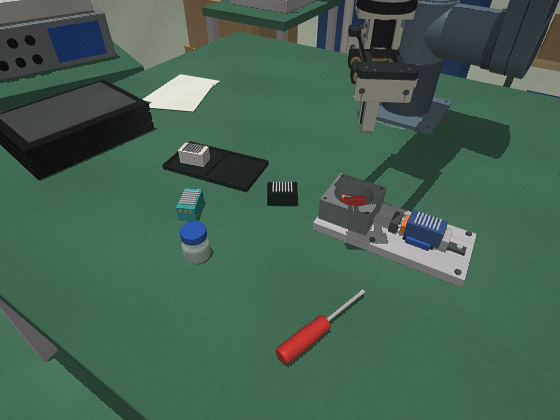

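The module is flat between the guides and against the stop (wrist (355,42), scene (425,228)). The bar angle still matches 1.12 rad. Measured from this height, the jaw moved 11.5 mm while the carriage moved 13.5 mm, so the springs are compressed 2.0 mm, about 8 N. The spare, driver and jar haven't moved.

```bash
python3 -c "
from workcell import arm; print(arm.job_done())"
```

```text
the job is handed in; nothing more can be done
None
```

The job is handed in at about 20 s of the 72 s. The blue module is clamped in the nest at about 8 N, and the robot is clear of everything.

- **Module:** I took it from the tray cell nearer the fixture and laid it flat between the guides. I let go before touching the knob, and the jaw then pushed it home.
- **Clamping:** I turned the knob clockwise to 1.125 rad and let go. The module came to bear at about 0.95 rad; the camera gave 0.956 and the wrist joint torque gave 0.951.
- **Force:** At 1.11 rad I had 7.2 N by torque and 7.4 N by spring compression, so I added 0.015 rad. After release the compression was 2.0 mm, or about 8 N.
- **Last checks:** The knob and jaw stayed put on release, within measurement error. The spare, screwdriver and jar look unmoved.

**Where checks disagreed:**
- The jaw's measured position shifted by about 0.5 mm with camera height. I allowed for that by comparing only pictures taken from the same height.
- The single wrist-moment readings were too noisy to use alone (about ±0.04 N m), so they only roughly confirm the force.
- The last overhead picture had the arm over the fixture. The final check of the nest therefore rests on the wrist and scene views.

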